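# Sweep the loose hardware into the riser's drawer and shut it

### The job

Clear the front of the breadboard riser: use the fingertips to sweep the two red caps and the two steel post collars along the top and over its front edge into the open drawer, without picking any of them up, then push the drawer fully shut. Leave the sample box and the objective at the back of the riser and the mirror mount on the table where they are.

Things in the scene. Friction and masses are not known exactly. Their poses are not given: they have to be found in the camera images.
- riser: Breadboard riser fixed to the table: grey case, 230 mm deep (x) and 150 mm wide (y), with a dark top full of small holes 72 mm above the table. Origin under its centre, on the table. Its x axis points from the drawer side (front) to the back, z up. Rails 9 mm wide and 8 mm high bound the top at both sides and the back: free from x = -115 to 106 mm, y = -66 to 66 mm; the front edge has no rail.
- drawer (a joint): How far the riser's drawer is out, in m, along the riser's -x: 0 fully shut, at most 0.115; starts 0.08 to 0.11. About 1.5 N of friction, light damping, no spring: it stays where left. The gap between the riser's front edge and the inner face of the drawer's front is as long as this value.
- drawer_front (a point): Foremost point of the drawer: middle of the outer edge of the dark pull strip (80 mm wide, 4 mm thick, 59 mm above the table) that stands 8 mm out from the flat aluminium front panel (148 mm wide, 5 to 61 mm above the table). Shut, it lies at x = -129 mm, y = 0 of the riser. Moves with the drawer; axes as the riser's.
- drawer_floor (a point): Middle of the drawer's inner floor, 10 mm above the table (62 mm below the riser's top); moves with the drawer, axes as the riser's. The inner space reaches about 93 mm from it along x and 67 mm along y, either way; its side walls are 45 mm high, so all of the drawer lies at least 11 mm below the riser's top.
- cap_a: Red protective cap, a flat disc 36 mm across and 12 mm high, about 16 g, lying loose on the riser's top towards its +y side. Origin at the centre of its underside.
- cap_b: Red protective cap like cap_a, towards the riser's -y side.
- collar_a: Steel post collar, a ring 25 mm across and 10 mm high, about 22 g, lying flat in the middle of the riser's top near the front edge. Origin at the centre of its underside.
- collar_b: Steel post collar like collar_a, in the middle of the riser's top farther from the front edge.
- sample_box: Pale, clear-lidded sample box, 52 x 52 x 16 mm, at the back of the riser's top. Bystander: leave it where it is. Origin at the centre of its underside.
- objective: Chrome microscope objective standing upright, 27 mm across and 47 mm high, at the back of the riser's top. Bystander: leave it where it is. Origin at the centre of its underside.
- mirror_mount: Black kinematic mirror mount, 46 x 50 x 50 mm, standing on the table to the left of the drawer. Bystander: leave it where it is. Origin at the middle of its underside.

How it is judged:
On the way, in this order (a step that is already met when the one before it is completed fails the run):
1. both caps and both collars lie inside the drawer, which is still open (x of cap_a in the frame of drawer_floor between -0.097 and 0.095 m and y of cap_a in the frame of drawer_floor between -0.069 and 0.069 m and z of cap_a in the frame of drawer_floor between -0.006 and 0.046 m and x of cap_b in the frame of drawer_floor between -0.097 and 0.095 m and y of cap_b in the frame of drawer_floor between -0.069 and 0.069 m and z of cap_b in the frame of drawer_floor between -0.006 and 0.046 m and x of collar_a in the frame of drawer_floor between -0.097 and 0.095 m and y of collar_a in the frame of drawer_floor between -0.069 and 0.069 m and z of collar_a in the frame of drawer_floor between -0.006 and 0.046 m and x of collar_b in the frame of drawer_floor between -0.097 and 0.095 m and y of collar_b in the frame of drawer_floor between -0.069 and 0.069 m and z of collar_b in the frame of drawer_floor between -0.006 and 0.046 m and value of joint drawer above 0.02 m), for 0.2 s.
2. the drawer is pushed fully shut (value of joint drawer below 0.004 m), for 0.2 s.
At the end, for the whole second after the job is handed in: Both caps and both collars lie at rest between the drawer's walls, below their rim; the drawer is within 4 mm of fully shut; sample box, objective and mirror mount stand upright within 10 mm of where they stood (x of cap_a in the frame of drawer_floor between -0.097 and 0.095 m and y of cap_a in the frame of drawer_floor between -0.069 and 0.069 m and z of cap_a in the frame of drawer_floor between -0.006 and 0.046 m and x of cap_b in the frame of drawer_floor between -0.097 and 0.095 m and y of cap_b in the frame of drawer_floor between -0.069 and 0.069 m and z of cap_b in the frame of drawer_floor between -0.006 and 0.046 m and x of collar_a in the frame of drawer_floor between -0.097 and 0.095 m and y of collar_a in the frame of drawer_floor between -0.069 and 0.069 m and z of collar_a in the frame of drawer_floor between -0.006 and 0.046 m and x of collar_b in the frame of drawer_floor between -0.097 and 0.095 m and y of collar_b in the frame of drawer_floor between -0.069 and 0.069 m and z of collar_b in the frame of drawer_floor between -0.006 and 0.046 m and value of joint drawer below 0.004 m and linear speed of each of cap_a, cap_b, collar_a, collar_b below 0.02 m/s and distance of each of sample_box, objective, mirror_mount from where it was at the start of the episode below 0.01 m and angle between each of sample_box, objective, mirror_mount's own z axis and vertical below 0.15 rad); the robot touches nothing.
It fails at once if a cap or collar is lifted more than 25 mm off the riser's top instead of being swept (height (world z) of any of cap_a, cap_b, collar_a, collar_b above 0.097 m).
It fails at once if sample box, objective or mirror mount is shifted more than 10 mm or tipped (distance of any of sample_box, objective, mirror_mount from where it was at the start of the episode above 0.01 m or angle between any of sample_box, objective, mirror_mount's own z axis and vertical above 0.3 rad).
It also fails if it takes over 58 s, if anything falls off the work surface, if the arm or the gripper's body presses on something with over 40 N, if the wrist force passes 120 N, or if a joint passes its speed limit or range.

### The arm

A 7-joint arm with a two-finger parallel gripper is mounted at the origin on a cart in front of the work surface, level with it; the furniture and walls round the work are solid. World frame = base frame: x ahead of the robot, y to its left, z up, the work surface at z = 0. Lengths are in m, angles in rad, forces in N, time in s.
With the tool pointing down it reaches from about 0.4 to 0.85 m from the base axis. Payload 10.4 kg.
Tool frame: the origin (TCP) lies between the finger pads; the fingertips stand tcp_to_tips ahead of it and the grasp point (between the pads) lies 8 mm behind it (tcp_to_tips is the distance from the TCP to the fingertips, in m); z points along the fingers, y is the line along which they close (so a half turn about z gives the same grasp; the last joint's range is limited). The gripper opens to 85 mm and grips with 20 to 120 N. Pads are 22 mm wide; open, the fingers measure 114 mm over their backs; the gripper's body (76 mm by 85 mm) begins 54 mm behind the grasp point. The pads swing forward as they close: fully open they stand 13 mm farther back than shut.
Start: joints at [-1.354, 0.332, -0.065, 1.46, 0.022, 1.35, -0.088], TCP at [0.148, 0.607, 0.242] pointing down, gripper open.
Joint ranges: [-2.6, 2.6], [-0.5, 2.12], [-1.47, 1.34], [0.16, 2.42], [-1.27, 4.41], [0.06, 2.06], [-2.6, 2.6]. Speed limits (rad/s): [2.22, 2.22, 2.79, 2.79, 3.14, 3.14, 3.14].

### API

Orientations are given as a unit quaternion [x, y, z, w].
In Python, from workcell import * gives the robot as it stands.
- The arm moves only by the tool apply_moves, never from a script. Its argument "rows" is a list of rows, each an object of numbers: "x", "y", "z": the shift along the tool's x, y, z in mm; "ax", "ay", "az": the turn, a rotation vector about the tool's x, y, z in degrees; "gripper": the closure, from 0 (fully open) to 1 (shut). A call has 1 to 5 rows; each row shifts and turns the commanded pose from where the row before left it, along the tool's axes as they then stand; what a row does not reach is not made up. A row lasts 1/12 s, in which the tool goes at most 41.7 mm and 7.16 degrees, less where a joint would pass 70% of its speed; a pose out of reach is approached as far as the arm can. A call with a gripper value outside its range is refused whole. The fingers move at their own pace and stop on an object; "newtons" is the grip in N (left out, the last holds). Time passes only in rows, so rows that do not move let the fingers close. It gives the time, the measured TCP pose, the force, the opening and the grip force at its end, in the units of the state.
- get_obs(): the state, without advancing time (a new reading comes with each control period).
- camera(name): name is "side" or "top"; returns a dict with "color" (480x640x3 uint8, red, green, blue), "fov_y" (degrees; the focal length in pixels is half the picture's height over the tangent of half this angle, whatever the lens; pixels are square), "cx", "cy" (the principal point, pixels), "k1" (the pictures are not rectified: a ray, as slopes to the right and down, at radius r is drawn at 1 + k1 r^2 times it, then the intrinsics apply), "rvec" (rotation vector, rad) and "tvec" (3), from world to camera coordinates, as OpenCV has them. Camera axes: x right, y down, z forward; pixel columns grow to the right and rows downward; lengths in m; the calibration is good to about 2 mm. A picture is of the moment at which its call begins. There is no depth.
- hand_in(): hands the job in; it is judged then, once.
The state is a dict: "clock": time; "joint_pos": joint angles; "joint_velocities": joint speeds; "tau": joint torques, N m; "position": TCP position; "ee_rot": TCP orientation; "ft_force": force on the tool from outside, world axes, zero at the start; "torque": the same for the moment, N m; "grip_width": opening from 0.0 (shut) to 1.0 (fully open); "grasp_force": force on a finger pad.
Only numpy, scipy, OpenCV 4.12 (cv2) and the standard library are available. Lean on these libraries where they do the work, as an engineer would, in place of code of your own. Each camera call takes 0.05 s, during which the arm holds its last target. There are 200 camera calls.

## Working session

There is one attempt and no reset: what is moved stays moved. The work goes in short steps, Python scripts to look and compute and a tool call to move; the robot and the scene stay as the last step left them, time stands still between calls to the robot, and variables do not carry over. Pictures are saved under pics/ and viewed, at most 10 in all, crops included, and the job is handed in when it is done.

Besides the shell and the picture viewer there is one more tool, called after ">>>" by a JSON object that holds its "fn" and its "kwargs". apply_moves: Moves the arm, as the interface text tells. Its arguments: {"type":"object","properties":{"rows":{"type":"array","items":{"type":"object","properties":{"x":{"type":"number"},"y":{"type":"number"},"z":{"type":"number"},"ax":{"type":"number"},"ay":{"type":"number"},"az":{"type":"number"},"gripper":{"type":"number"}}}},"newtons":{"type":"number"}},"required":["rows"]}

```bash
ls; mkdir -p pics
python3 - <<'E'
from workcell import *
import cv2
o=get_obs(); print(o)
for n in ("top","side"):
    c=camera(n); cv2.imwrite(f"pics/{n}0.png",c["color"][:,:,::-1]); print({k:v for k,v in c.items() if k!="color"})
try: print(tcp_to_tips)
except Exception as e: print(e)
E
```

```text
pics
{'clock': 0.0, 'joint_pos': array([-1.35363698,  0.3328805 , -0.06469546,  1.46095481,  0.02162717,
        1.34991271, -0.08849466]), 'joint_velocities': array([-0.00153967, -0.00098276, -0.0006451 , -0.00082844, -0.0006191 ,
        0.00015158, -0.00145716]), 'tau': array([-5.40844468e-06, -6.25468898e+01,  4.89583611e-02, -3.91598010e+01,
        1.62227161e-02,  1.01906681e-02,  2.57187236e-05]), 'position': array([0.14834673, 0.60675879, 0.2415041 ]), 'ee_rot': array([ 1.19578668e-01,  9.92824461e-01, -7.28468915e-04, -3.90906828e-05]), 'ft_force': array([-1.23637429,  0.61725462,  0.37690102]), 'torque': array([-0.03930459, -0.0151596 , -0.00620182]), 'grasp_force': 0.0, 'grip_width': 0.9999579222965843}
{'fov_y': 43.32483043204033, 'cx': 312.83244878263844, 'cy': 238.0205553490311, 'k1': -0.043243787598399884, 'rvec': array([ 2.00074118, -2.19128139,  0.26685004]), 'tvec': array([-0.07331655,  0.53082637,  1.06998146])}
{'fov_y': 44.626787508191995, 'cx': 306.9285997885713, 'cy': 255.98970334834252, 'k1': -0.11875436851311118, 'rvec': array([ 2.31031111, -0.11545725,  0.02060879]), 'tvec': array([-0.49027829, -0.00538205,  1.20669339])}
0.011
```

View pics/top0.png

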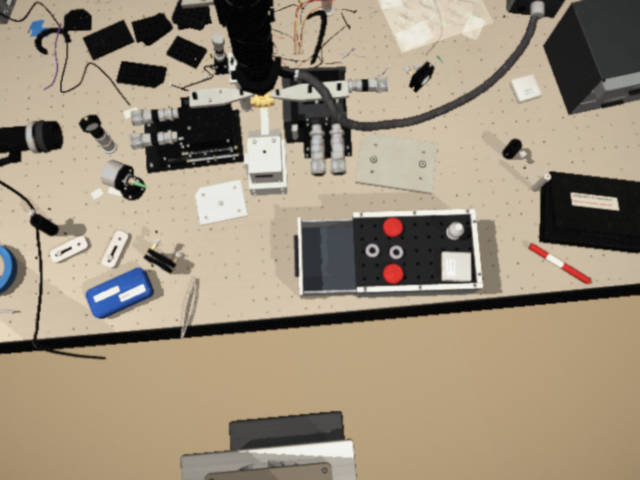

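View pics/side0.png

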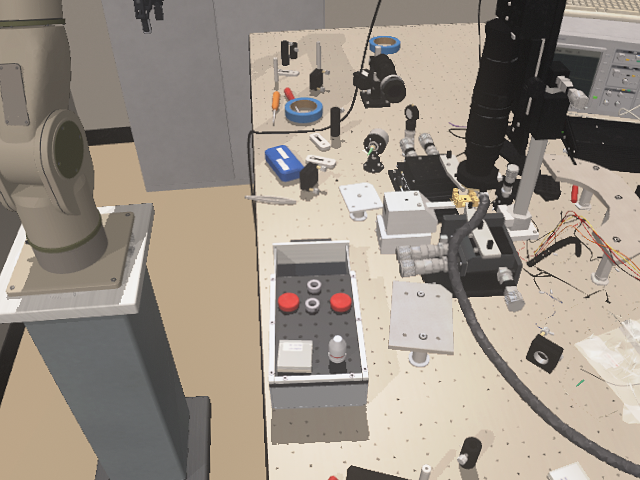

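The top view shows the riser at about (415,250), with its front to the left, the drawer out to column 298, caps at (393,227) and (393,273), and collars at (373,251) and (396,252). The box (455,265) and objective (455,230) stand at the back. The mirror mount is probably the black item near (160,258). I'll zoom in and project.

```bash
cat > h.py <<'E'
import numpy as np, cv2
def K(c):
    f=240/np.tan(np.radians(c["fov_y"]/2)); return np.array([[f,0,c["cx"]],[0,f,c["cy"]],[0,0,1.]])
def D(c): return np.array([c["k1"],0,0,0,0.])
def back(c,uv,z):
    p=cv2.undistortPoints(np.array(uv,float).reshape(-1,1,2),K(c),D(c)).reshape(-1,2)
    R=cv2.Rodrigues(c["rvec"])[0]; C=-R.T@c["tvec"]
    d=np.c_[p,np.ones(len(p))]@R; s=(z-C[2])/d[:,2]
    return C+d*s[:,None]
def proj(c,P): return cv2.projectPoints(np.array(P,float).reshape(-1,1,3),c["rvec"],c["tvec"],K(c),D(c))[0].reshape(-1,2)
def red(c,z):
    h=cv2.cvtColor(c["color"],cv2.COLOR_RGB2HSV); m=((h[...,0]<8)|(h[...,0]>172))&(h[...,1]>150)&(h[...,2]>90)
    n,_,s,ce=cv2.connectedComponentsWithStats(m.astype(np.uint8))
    return [(ce[i],s[i,4],back(c,[ce[i]],z)[0].round(4)) for i in range(1,n) if s[i,4]>60]
E
python3 - <<'E'
from workcell import *
from h import *
t=camera("top"); s=camera("side")
for c in(t,s): print(red(c,.084))
a=cv2.resize(t["color"][200:305,285:490],None,fx=3.9,fy=3.9,interpolation=cv2.INTER_CUBIC)
cv2.imwrite("pics/t1.png",a[:,:,::-1])
a=cv2.resize(s["color"][230:410,250:380],None,fx=3.3,fy=3.3,interpolation=cv2.INTER_CUBIC)
cv2.imwrite("pics/s1.png",a[:,:,::-1])
E
```

```text
[(array([392.44375, 226.81875]), np.int32(320), array([ 0.5251, -0.2697,  0.084 ])), (array([537.85840708, 250.22123894]), np.int32(113), array([ 0.4564, -0.5325,  0.084 ])), (array([392.66374269, 273.35380117]), np.int32(342), array([ 0.4381, -0.2594,  0.084 ])), (array([576.09574468, 273.56914894]), np.int32(188), array([ 0.4066, -0.5954,  0.084 ]))]
[(array([574.22727273, 193.64772727]), np.int32(88), array([ 1.0509, -0.0273,  0.084 ])), (array([287.93050193, 300.57528958]), np.int32(259), array([ 0.4386, -0.2616,  0.084 ])), (array([340.12867647, 301.22058824]), np.int32(272), array([ 0.5253, -0.2728,  0.084 ]))]
```

View pics/t1.png

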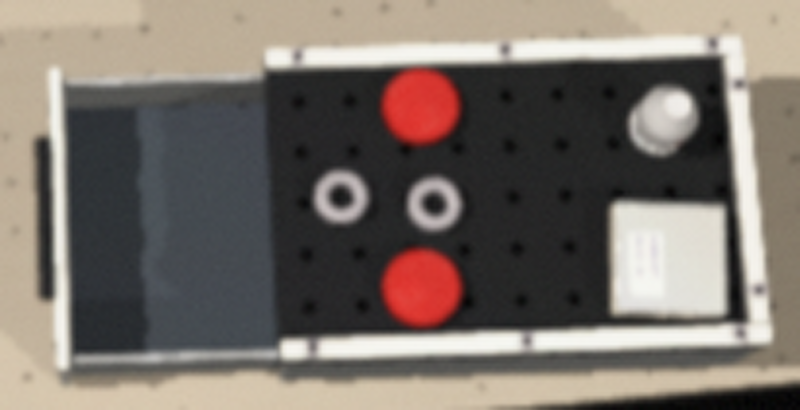

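View pics/s1.png

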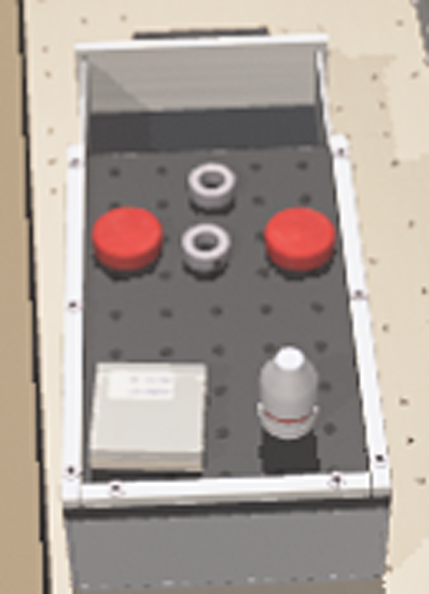

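The enlargements show the riser's rail corners, in t1 pixels, at (266,50), (740,40), (772,343) and (281,357). The collars are at (341,196) and (434,204), the drawer front panel's top edge is at x≈57, and the box's front edge is at x≈610.

Run:
```python
from workcell import *
from h import *
t=camera("top"); s=camera("side")
T=lambda p:(np.array(p,float)+.5)/3.9-.5+[285,200]
S=lambda p:(np.array(p,float)+.5)/3.3-.5+[250,230]
co=back(t,T([(266,50),(740,40),(772,343),(281,357)]),.08)
print(co.round(4)); print([np.linalg.norm(co[i]-co[i-1]).round(4) for i in range(4)])
d=(co[1]-co[0]+co[2]-co[3]); yaw=np.arctan2(d[1],d[0]); ctr=co.mean(0)
cs=back(s,S([(67,488),(387,487),(343,140),(70,148)]),.08); print("side",cs.round(4))
print("yaw",np.degrees(yaw),ctr)
X=np.array([np.cos(yaw),np.sin(yaw)]);Y=np.array([-X[1],X[0]])
r=lambda P:np.c_[(P[:,:2]-ctr[:2])@X,(P[:,:2]-ctr[:2])@Y].round(4)
print("capst",r(back(t,T([(421,106),(423,287)]),.084)))
print("capss",r(np.array([[.5253,-.2728],[.4386,-.2616]])))
print("colt",r(back(t,T([(341,196),(434,204)]),.082)),"s",r(back(s,S([(212,182),(207,240)]),.082)))
print("drawer top edge inner/outer",r(back(t,T([(50,70),(63,75),(70,368),(57,365)]),.061)))
print("box",r(back(t,T([(610,203),(612,313),(726,203)]),.088)))
print("obj base",r(back(t,T([(650,140)]),.075)), "s",r(back(s,S([(288,420)]),.075)))
print("mm",back(t,[(160,258)],.025), back(s,[(308,178)],.025))
```

```text
[[ 0.5605 -0.1998  0.08  ]
 [ 0.5449 -0.4281  0.08  ]
 [ 0.3976 -0.4203  0.08  ]
 [ 0.4122 -0.191   0.08  ]]
[np.float64(0.1486), np.float64(0.2287), np.float64(0.1475), np.float64(0.2298)]
side [[ 0.4013 -0.4124  0.08  ]
 [ 0.5454 -0.4273  0.08  ]
 [ 0.5587 -0.202   0.08  ]
 [ 0.4128 -0.1917  0.08  ]]
yaw -93.77117048201553 [ 0.47877675 -0.30978142  0.08      ]
capst [[-0.0428  0.0436]
 [-0.0468 -0.0437]]
capss [[-0.04    0.044 ]
 [-0.0454 -0.0433]]
colt [[-0.0828  0.0012]
 [-0.0391 -0.0038]] s [[-0.0825  0.0015]
 [-0.0413 -0.0024]]
drawer top edge inner/outer [[-0.2192  0.0723]
 [-0.213   0.0696]
 [-0.2126 -0.0741]
 [-0.2187 -0.0725]]
box [[ 0.0428 -0.0067]
 [ 0.0398 -0.0589]
 [ 0.0976 -0.0081]]
obj base [[0.0673 0.0265]] s [[0.0691 0.0321]]
mm [[0.5188444  0.17593698 0.025     ]] [[0.5111063 0.1732574 0.025    ]]
```

>>> {"fn": "apply_moves", "kwargs": {"rows": [{"az": 6.67,"gripper": 1},{"az": 6.67,"gripper": 1},{"az": 6.67,"gripper": 1},{"az": 6.67,"gripper": 1},{"az": 6.67,"gripper": 1}]}}

```text
invalid input at $.rows[0]: expected keys x, y, z, ax, ay, az, gripper
```

>>> {"fn": "apply_moves", "kwargs": {"rows": [{"az": 6.67},{"az": 6.67},{"az": 6.67},{"az": 6.67},{"az": 6.67}]}}

```text
invalid input at $.rows[0]: expected keys x, y, z, ax, ay, az, gripper
```

>>> {"fn": "apply_moves", "kwargs": {"rows": [{"az": 6.67},{"az": 6.67},{"x": -20,"y": 24},{"x": -20,"y": 24},{"x": -20,"y": 24}]}}

```text
invalid input at $.rows[0]: expected keys x, y, z, ax, ay, az, gripper
```

>>> {"fn": "apply_moves", "kwargs": {"rows": [{"x": -24,"y": 29},{"x": -24,"y": 29},{"x": -24,"y": 29},{"x": -24,"y": 29},{"x": -24,"y": 29}]}}

```text
invalid input at $.rows[0]: expected keys x, y, z, ax, ay, az, gripper
```

>>> {"fn": "apply_moves", "kwargs": {"rows": [{"x": -20,"y": 24},{"x": -20,"y": 24},{"x": -20,"y": 23},{}]}}

```text
invalid input at $.rows[0]: expected keys x, y, z, ax, ay, az, gripper
```

>>> {"fn": "apply_moves", "kwargs": {"rows": [{"x": 0,"y": 0,"z": 0,"ax": 0,"ay": 0,"az": 6.67,"gripper": 1},{"x": 0,"y": 0,"z": 0,"ax": 0,"ay": 0,"az": 6.67,"gripper": 1},{"x": 0,"y": 0,"z": 0,"ax": 0,"ay": 0,"az": 6.67,"gripper": 1},{"x": 0,"y": 0,"z": 0,"ax": 0,"ay": 0,"az": 6.67,"gripper": 1},{"x": 0,"y": 0,"z": 0,"ax": 0,"ay": 0,"az": 6.67,"gripper": 1}]}}

```text
clock: 0.72
position: [0.1484, 0.6071, 0.2423]
ee_rot: [0.402, 0.916, -0.0, -0.0]
ft_force: [-0.4, 1.1, -0.6]
grip_width: 0.299
grasp_force: 0.0
```

>>> {"fn": "apply_moves", "kwargs": {"rows": [{"x": 0,"y": 0,"z": 0,"ax": 0,"ay": 0,"az": 6.67,"gripper": 1},{"x": 0,"y": 0,"z": 0,"ax": 0,"ay": 0,"az": 6.67,"gripper": 1},{"x": 0,"y": 0,"z": 0,"ax": 0,"ay": 0,"az": 6.67,"gripper": 1},{"x": 0,"y": 0,"z": 0,"ax": 0,"ay": 0,"az": 6.67,"gripper": 1},{"x": 0,"y": 0,"z": 0,"ax": 0,"ay": 0,"az": 6.67,"gripper": 1}]}}

```text
clock: 1.13
position: [0.1484, 0.6071, 0.2423]
ee_rot: [0.648, 0.762, -0.0, 0.0]
ft_force: [-0.9, 0.3, -1.0]
grip_width: -0.001
grasp_force: 0.0
```

>>> {"fn": "apply_moves", "kwargs": {"rows": [{"x": 0,"y": 0,"z": 0,"ax": 0,"ay": 0,"az": 6.67,"gripper": 1},{"x": 0,"y": 0,"z": 0,"ax": 0,"ay": 0,"az": 6.67,"gripper": 1},{"x": -20,"y": 24,"z": 0,"ax": 0,"ay": 0,"az": 0,"gripper": 1},{"x": -20,"y": 24,"z": 0,"ax": 0,"ay": 0,"az": 0,"gripper": 1},{"x": -20,"y": 24,"z": 0,"ax": 0,"ay": 0,"az": 0,"gripper": 1}]}}

```text
clock: 1.55
position: [0.2167, 0.5417, 0.2421]
ee_rot: [0.73, 0.684, -0.0, 0.0]
ft_force: [1.1, 0.0, -0.1]
grip_width: 0.002
grasp_force: 0.0
```

>>> {"fn": "apply_moves", "kwargs": {"rows": [{"x": -24,"y": 29,"z": 0,"ax": 0,"ay": 0,"az": 0,"gripper": 1},{"x": -24,"y": 29,"z": 0,"ax": 0,"ay": 0,"az": 0,"gripper": 1},{"x": -24,"y": 29,"z": 0,"ax": 0,"ay": 0,"az": 0,"gripper": 1},{"x": -24,"y": 29,"z": 0,"ax": 0,"ay": 0,"az": 0,"gripper": 1},{"x": -24,"y": 29,"z": 0,"ax": 0,"ay": 0,"az": 0,"gripper": 1}]}}

```text
clock: 1.97
position: [0.3541, 0.4117, 0.2425]
ee_rot: [0.73, 0.683, 0.0, -0.0]
ft_force: [0.3, -0.3, -0.3]
grip_width: -0.0
grasp_force: 0.0
```

>>> {"fn": "apply_moves", "kwargs": {"rows": [{"x": -30,"y": 14,"z": 0,"ax": 0,"ay": 0,"az": 0,"gripper": 1},{"x": -35,"y": 14,"z": 0,"ax": 0,"ay": 0,"az": 0,"gripper": 1},{"x": -35,"y": 14,"z": 0,"ax": 0,"ay": 0,"az": 0,"gripper": 1},{"x": -35,"y": 14,"z": 0,"ax": 0,"ay": 0,"az": 0,"gripper": 1},{"x": -35,"y": 14,"z": 0,"ax": 0,"ay": 0,"az": 0,"gripper": 1}]}}

```text
clock: 2.38
position: [0.412, 0.2372, 0.2424]
ee_rot: [0.73, 0.683, 0.0, -0.0]
ft_force: [1.3, 0.7, 0.7]
grip_width: -0.0
grasp_force: 0.0
```

>>> {"fn": "apply_moves", "kwargs": {"rows": [{"x": -35,"y": 10,"z": 0,"ax": 0,"ay": 0,"az": 0,"gripper": 1},{"x": -35,"y": 10,"z": 0,"ax": 0,"ay": 0,"az": 0,"gripper": 1},{"x": -35,"y": 10,"z": 0,"ax": 0,"ay": 0,"az": 0,"gripper": 1},{"x": -35,"y": 10,"z": 0,"ax": 0,"ay": 0,"az": 0,"gripper": 1},{"x": -35,"y": 10,"z": 0,"ax": 0,"ay": 0,"az": 0,"gripper": 1}]}}

```text
clock: 2.8
position: [0.4501, 0.0593, 0.2425]
ee_rot: [0.73, 0.683, 0.0, -0.0]
ft_force: [1.0, 0.7, 0.1]
grip_width: 0.001
grasp_force: 0.0
```

>>> {"fn": "apply_moves", "kwargs": {"rows": [{"x": -35,"y": 10,"z": 0,"ax": 0,"ay": 0,"az": 0,"gripper": 1},{"x": -35,"y": 10,"z": 0,"ax": 0,"ay": 0,"az": 0,"gripper": 1},{"x": -35,"y": 10,"z": 0,"ax": 0,"ay": 0,"az": 0,"gripper": 1},{"x": -35,"y": 10,"z": 0,"ax": 0,"ay": 0,"az": 0,"gripper": 1},{"x": -35,"y": 10,"z": 0,"ax": 0,"ay": 0,"az": 0,"gripper": 1}]}}

```text
clock: 3.22
position: [0.4885, -0.1186, 0.2427]
ee_rot: [0.73, 0.684, 0.001, 0.0]
ft_force: [1.0, 1.1, -0.8]
grip_width: -0.002
grasp_force: 0.0
```

>>> {"fn": "apply_moves", "kwargs": {"rows": [{"x": -35,"y": 0,"z": 0,"ax": 0,"ay": 0,"az": 0,"gripper": 1},{"x": -35,"y": 0,"z": 0,"ax": 0,"ay": 0,"az": 0,"gripper": 1},{"x": -35,"y": 0,"z": 0,"ax": 0,"ay": 0,"az": 0,"gripper": 1},{"x": -30,"y": 0,"z": 0,"ax": 0,"ay": 0,"az": 0,"gripper": 1},{"x": -20,"y": 0,"z": 0,"ax": 0,"ay": 0,"az": 0,"gripper": 1}]}}

```text
clock: 3.63
position: [0.4773, -0.2747, 0.2425]
ee_rot: [0.731, 0.683, -0.0, 0.0]
ft_force: [0.1, -0.8, 0.2]
grip_width: -0.001
grasp_force: 0.0
```

```bash
cat >> h.py <<'E'
CT=np.array([.4788,-.3098]); a=np.radians(-93.77); X=np.array([np.cos(a),np.sin(a)]);Y=np.array([-X[1],X[0]])
def r(P): P=np.atleast_2d(P)[:,:2]-CT; return np.c_[P@X,P@Y].round(4)
E
python3 - <<'E'
from workcell import *
from h import *
o=get_obs(); print(o["clock"],o["position"],o["ee_rot"],r(o["position"]))
E
```

```text
3.6333 [ 0.47725421 -0.274681    0.242476  ] [ 7.30869564e-01  6.82517015e-01 -1.71739722e-04  4.18780277e-04] [[-0.0349 -0.0039]]
```

>>> {"fn": "apply_moves", "kwargs": {"rows": [{"x": -20,"y": 2,"z": 15,"ax": 0,"ay": 0,"az": 0,"gripper": 1},{"x": -21,"y": 1,"z": 30,"ax": 0,"ay": 0,"az": 0,"gripper": 1},{"x": 0,"y": 0,"z": 30,"ax": 0,"ay": 0,"az": 0,"gripper": 1},{"x": 0,"y": 0,"z": 30,"ax": 0,"ay": 0,"az": 0,"gripper": 1},{"x": 0,"y": 0,"z": 15,"ax": 0,"ay": 0,"az": 0,"gripper": 1}]}}

```text
clock: 4.05
position: [0.477, -0.3121, 0.1188]
ee_rot: [0.73, 0.683, -0.001, -0.002]
ft_force: [0.8, 0.1, 0.5]
grip_width: -0.001
grasp_force: 0.0
```

Run:
```python
from workcell import *
from h import *
t=camera("top"); s=camera("side")
o=get_obs(); p=o["position"]; print(o["clock"],p,r(p))
tip=p-[0,0,.011]; print("tip px",proj(t,tip),proj(s,tip))
im=np.hstack([cv2.resize(t["color"][195:305,340:480],(400,314)),cv2.resize(s["color"][210:350,250:390],(400,400))[:314]])
for k,(c,u0,v0,f,ox) in enumerate([(t,340,195,400/140,0),(s,250,210,400/140,400)]):
    q=(proj(c,tip)[0]-[u0,v0])*f; cv2.circle(im,(int(q[0])+ox,int(q[1])),3,(0,255,0),-1)
cv2.imwrite("pics/a.png",im[:,:,::-1])
```

```text
4.15 [ 0.47706343 -0.31173245  0.11971615] [[ 0.002  -0.0016]]
tip px [[420.64448197 246.96335582]] [[313.49815178 310.8905994 ]]
```

View pics/a.png

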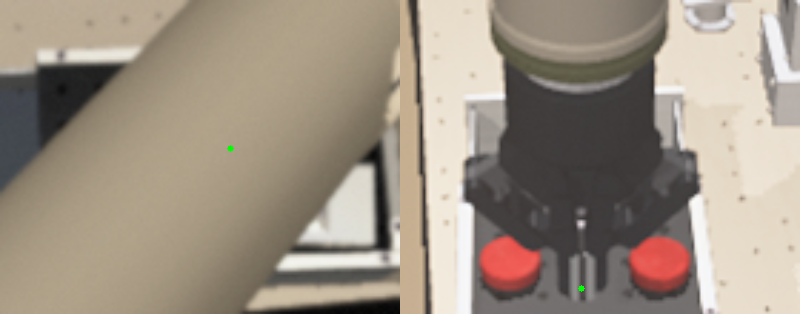

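The tip projection agrees with the picture (closed fingers at about (580,290), between the red caps). Now I'll lower and sweep the collars.

>>> {"fn": "apply_moves", "kwargs": {"rows": [{"x": 0,"y": 1,"z": 15,"ax": 0,"ay": 0,"az": 0,"gripper": 1},{"x": 0,"y": 0,"z": 10,"ax": 0,"ay": 0,"az": 0,"gripper": 1},{"x": 0,"y": 0,"z": 5,"ax": 0,"ay": 0,"az": 0,"gripper": 1},{"x": 0,"y": 0,"z": 3,"ax": 0,"ay": 0,"az": 0,"gripper": 1},{"x": 0,"y": 0,"z": 0,"ax": 0,"ay": 0,"az": 0,"gripper": 1}]}}

```text
clock: 4.57
position: [0.4796, -0.3126, 0.0894]
ee_rot: [0.73, 0.683, 0.0, -0.0]
ft_force: [0.5, 0.5, 0.5]
grip_width: -0.005
grasp_force: 0.0
```

>>> {"fn": "apply_moves", "kwargs": {"rows": [{"x": 5,"y": 0,"z": 0,"ax": 0,"ay": 0,"az": 0,"gripper": 1},{"x": 7,"y": 0,"z": 0,"ax": 0,"ay": 0,"az": 0,"gripper": 1},{"x": 7,"y": 0,"z": 0,"ax": 0,"ay": 0,"az": 0,"gripper": 1},{"x": 7,"y": 0,"z": 0,"ax": 0,"ay": 0,"az": 0,"gripper": 1},{"x": 7,"y": 0,"z": 0,"ax": 0,"ay": 0,"az": 0,"gripper": 1}]}}

```text
clock: 4.98
position: [0.482, -0.2786, 0.0895]
ee_rot: [0.73, 0.684, 0.0, 0.0]
ft_force: [0.8, 0.1, -0.1]
grip_width: -0.002
grasp_force: 0.1
```

>>> {"fn": "apply_moves", "kwargs": {"rows": [{"x": 0,"y": 0,"z": 2.5,"ax": 0,"ay": 0,"az": 0,"gripper": 1},{"x": 6,"y": 0,"z": 0,"ax": 0,"ay": 0,"az": 0,"gripper": 1},{"x": 7,"y": 0,"z": 0,"ax": 0,"ay": 0,"az": 0,"gripper": 1},{"x": 7,"y": 0,"z": 0,"ax": 0,"ay": 0,"az": 0,"gripper": 1},{"x": 7,"y": 0,"z": 0,"ax": 0,"ay": 0,"az": 0,"gripper": 1}]}}

```text
clock: 5.4
position: [0.4835, -0.2521, 0.0867]
ee_rot: [0.73, 0.683, -0.0, -0.0]
ft_force: [0.1, -0.1, -0.3]
grip_width: 0.0
grasp_force: 0.1
```

>>> {"fn": "apply_moves", "kwargs": {"rows": [{"x": 7,"y": 0,"z": 0,"ax": 0,"ay": 0,"az": 0,"gripper": 1},{"x": 7,"y": 0,"z": 0,"ax": 0,"ay": 0,"az": 0,"gripper": 1},{"x": 7,"y": 0,"z": 0,"ax": 0,"ay": 0,"az": 0,"gripper": 1},{"x": 7,"y": 0,"z": 0,"ax": 0,"ay": 0,"az": 0,"gripper": 1},{"x": 7,"y": 0,"z": 0,"ax": 0,"ay": 0,"az": 0,"gripper": 1}]}}

```text
clock: 5.82
position: [0.4859, -0.2171, 0.0868]
ee_rot: [0.73, 0.683, 0.0, -0.0]
ft_force: [-0.1, 0.2, -0.1]
grip_width: -0.003
grasp_force: 0.1
```

>>> {"fn": "apply_moves", "kwargs": {"rows": [{"x": 7,"y": 0,"z": 0,"ax": 0,"ay": 0,"az": 0,"gripper": 1},{"x": 7,"y": 0,"z": 0,"ax": 0,"ay": 0,"az": 0,"gripper": 1},{"x": 7,"y": 0,"z": 0,"ax": 0,"ay": 0,"az": 0,"gripper": 1},{"x": 7,"y": 0,"z": 0,"ax": 0,"ay": 0,"az": 0,"gripper": 1},{"x": 0,"y": 0,"z": 0,"ax": 0,"ay": 0,"az": 0,"gripper": 1}]}}

```text
clock: 6.23
position: [0.4879, -0.1882, 0.0866]
ee_rot: [0.729, 0.684, 0.0, -0.0]
ft_force: [-0.8, 0.0, -0.2]
grip_width: -0.001
grasp_force: 0.0
```

Run:
```python
from workcell import *
from h import *
t=camera("top"); s=camera("side")
o=get_obs(); p=o["position"]; print(o["clock"],p,r(p)); print(red(s,.084))
im=np.hstack([cv2.resize(t["color"][195:305,285:485],(400,220)),cv2.resize(s["color"][210:320,250:390],(400,314))[:220]])
im=np.vstack([cv2.resize(t["color"][195:305,285:485],(600,330)),cv2.resize(s["color"][225:345,250:390],(600,514))[:260]])
cv2.imwrite("pics/b.png",im[:,:,::-1])
```

```text
6.3333 [ 0.48769781 -0.18969709  0.08680165] [[-0.1204  0.001 ]]
[(array([574.25287356, 193.72413793]), np.int32(87), array([ 1.0508, -0.0275,  0.084 ])), (array([287.02453988, 302.68711656]), np.int32(163), array([ 0.4367, -0.2663,  0.084 ])), (array([340.32394366, 302.74178404]), np.int32(213), array([ 0.5252, -0.2763,  0.084 ]))]
```

View pics/b.png

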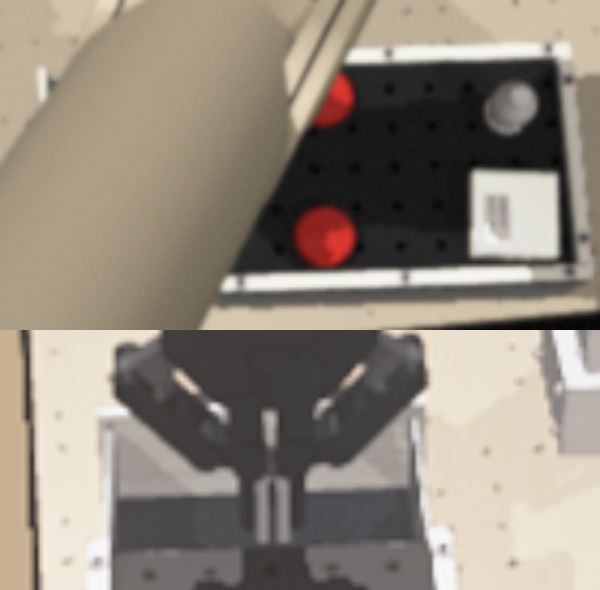

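The collars are over the edge and the caps have not moved. Next I lift, go back behind the caps, and open the fingers to about 74 mm.

>>> {"fn": "apply_moves", "kwargs": {"rows": [{"x": 0,"y": 0,"z": -15,"ax": 0,"ay": 0,"az": 0,"gripper": 1},{"x": -10,"y": 0,"z": -15,"ax": 0,"ay": 0,"az": 0,"gripper": 0.13},{"x": -25,"y": 0,"z": 0,"ax": 0,"ay": 0,"az": 0,"gripper": 0.13},{"x": -30,"y": 0,"z": 0,"ax": 0,"ay": 0,"az": 0,"gripper": 0.13},{"x": -30,"y": 0,"z": 0,"ax": 0,"ay": 0,"az": 0,"gripper": 0.13}]}}

```text
clock: 6.75
position: [0.4815, -0.2858, 0.1171]
ee_rot: [0.73, 0.684, 0.0, 0.0]
ft_force: [1.3, 0.1, 0.9]
grip_width: 0.561
grasp_force: 0.0
```

>>> {"fn": "apply_moves", "kwargs": {"rows": [{"x": -20,"y": 0,"z": 0,"ax": 0,"ay": 0,"az": 0,"gripper": 0.13},{"x": -8,"y": -1,"z": 0,"ax": 0,"ay": 0,"az": 0,"gripper": 0.13},{"x": 0,"y": 0,"z": 14,"ax": 0,"ay": 0,"az": 0,"gripper": 0.13},{"x": 0,"y": 0,"z": 14,"ax": 0,"ay": 0,"az": 0,"gripper": 0.13},{"x": 0,"y": 0,"z": 0,"ax": 0,"ay": 0,"az": 0,"gripper": 0.13}]}}

```text
clock: 7.17
position: [0.4774, -0.3102, 0.0852]
ee_rot: [0.73, 0.684, -0.001, -0.002]
ft_force: [-1.1, 0.2, -0.7]
grip_width: 0.868
grasp_force: 0.0
```

Run:
```python
from workcell import *
from h import *
s=camera("side")
o=get_obs(); p=o["position"]; print(o["clock"],p,r(p)); print(red(s,.084))
B=lambda x,y,z:[*(CT+x*X+y*Y),z]
x=r(p)[0,0]
print(proj(s,[B(x+.011,y,z) for y in(.044,-.044) for z in (.072,.076,.084)]).round(1))
im=cv2.resize(s["color"][235:375,250:390],(590,590),interpolation=cv2.INTER_CUBIC)
cv2.imwrite("pics/c.png",im[:,:,::-1])
```

```text
7.2167 [ 0.47785349 -0.31046494  0.08655945] [[ 0.0007 -0.0009]]
[(array([574.22727273, 193.64772727]), np.int32(88), array([ 1.0509, -0.0273,  0.084 ]))]
[[342.1 329.6]
 [342.2 328. ]
 [342.3 324.7]
 [287.9 331.4]
 [287.8 329.8]
 [287.5 326.5]]
```

View pics/c.png

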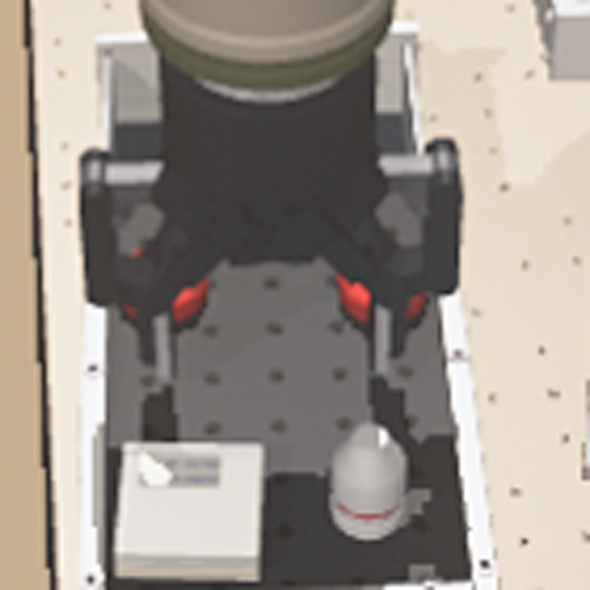

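The tips are at about z = 84 mm and sit behind the caps, which show red at (190,300) and (355,300) in the picture. I lower 7 mm in small steps, watching the force.

>>> {"fn": "apply_moves", "kwargs": {"rows": [{"x": 0,"y": 1,"z": 3,"ax": 0,"ay": 0,"az": 0,"gripper": 0.13},{"x": 0,"y": 0,"z": 2,"ax": 0,"ay": 0,"az": 0,"gripper": 0.13},{"x": 0,"y": 0,"z": 2,"ax": 0,"ay": 0,"az": 0,"gripper": 0.13},{"x": 0,"y": 0,"z": 0,"ax": 0,"ay": 0,"az": 0,"gripper": 0.13}]}}

```text
clock: 7.55
position: [0.4797, -0.3123, 0.0816]
ee_rot: [0.73, 0.684, 0.0, -0.0]
ft_force: [-0.4, -0.0, 0.3]
grip_width: 0.874
grasp_force: 0.0
```

>>> {"fn": "apply_moves", "kwargs": {"rows": [{"x": 4,"y": 0,"z": 0,"ax": 0,"ay": 0,"az": 0,"gripper": 0.13},{"x": 7,"y": 0,"z": 0,"ax": 0,"ay": 0,"az": 0,"gripper": 0.13},{"x": 7,"y": 0,"z": 0,"ax": 0,"ay": 0,"az": 0,"gripper": 0.13},{"x": 7,"y": 0,"z": 0,"ax": 0,"ay": 0,"az": 0,"gripper": 0.13},{"x": 7,"y": 0,"z": 0,"ax": 0,"ay": 0,"az": 0,"gripper": 0.13}]}}

```text
clock: 7.97
position: [0.4818, -0.2797, 0.0818]
ee_rot: [0.73, 0.684, 0.0, -0.0]
ft_force: [0.5, -0.1, -0.2]
grip_width: 0.872
grasp_force: 0.1
```

>>> {"fn": "apply_moves", "kwargs": {"rows": [{"x": 0,"y": 0,"z": 2.5,"ax": 0,"ay": 0,"az": 0,"gripper": 0.13},{"x": 6,"y": 0,"z": 0,"ax": 0,"ay": 0,"az": 0,"gripper": 0.13},{"x": 7,"y": 0,"z": 0,"ax": 0,"ay": 0,"az": 0,"gripper": 0.13},{"x": 7,"y": 0,"z": 0,"ax": 0,"ay": 0,"az": 0,"gripper": 0.13},{"x": 7,"y": 0,"z": 0,"ax": 0,"ay": 0,"az": 0,"gripper": 0.13}]}}

```text
clock: 8.38
position: [0.4834, -0.2531, 0.0792]
ee_rot: [0.73, 0.683, 0.0, -0.0]
ft_force: [-0.2, -0.2, -0.1]
grip_width: 0.869
grasp_force: 0.1
```

>>> {"fn": "apply_moves", "kwargs": {"rows": [{"x": 7,"y": 0,"z": 0,"ax": 0,"ay": 0,"az": 0,"gripper": 0.13},{"x": 7,"y": 0,"z": 0,"ax": 0,"ay": 0,"az": 0,"gripper": 0.13},{"x": 7,"y": 0,"z": 0,"ax": 0,"ay": 0,"az": 0,"gripper": 0.13},{"x": 7,"y": 0,"z": 0,"ax": 0,"ay": 0,"az": 0,"gripper": 0.13},{"x": 7,"y": 0,"z": 0,"ax": 0,"ay": 0,"az": 0,"gripper": 0.13}]}}

```text
clock: 8.8
position: [0.4858, -0.2182, 0.0793]
ee_rot: [0.73, 0.683, 0.0, 0.0]
ft_force: [0.8, -0.4, 0.6]
grip_width: 0.87
grasp_force: 0.1
```

>>> {"fn": "apply_moves", "kwargs": {"rows": [{"x": 7,"y": 0,"z": 0,"ax": 0,"ay": 0,"az": 0,"gripper": 0.13},{"x": 7,"y": 0,"z": 0,"ax": 0,"ay": 0,"az": 0,"gripper": 0.13},{"x": 7,"y": 0,"z": 0,"ax": 0,"ay": 0,"az": 0,"gripper": 0.13},{"x": 8,"y": 0,"z": 0,"ax": 0,"ay": 0,"az": 0,"gripper": 0.13},{"x": 0,"y": 0,"z": 0,"ax": 0,"ay": 0,"az": 0,"gripper": 0.13}]}}

```text
clock: 9.22
position: [0.488, -0.188, 0.0791]
ee_rot: [0.729, 0.684, 0.0, -0.0]
ft_force: [0.2, 0.4, -0.1]
grip_width: 0.869
grasp_force: 0.0
```

>>> {"fn": "apply_moves", "kwargs": {"rows": [{"x": 0,"y": 0,"z": -15,"ax": 0,"ay": 0,"az": 0,"gripper": 0.13},{"x": 0,"y": 0,"z": -30,"ax": 0,"ay": 0,"az": 0,"gripper": 1},{"x": 30,"y": 0,"z": -10,"ax": 0,"ay": 0,"az": 0,"gripper": 1},{"x": 35,"y": 0,"z": 0,"ax": 0,"ay": 0,"az": 0,"gripper": 1},{"x": 35,"y": 0,"z": 0,"ax": 0,"ay": 0,"az": 0,"gripper": 1}]}}

```text
clock: 9.63
position: [0.4946, -0.0898, 0.1352]
ee_rot: [0.731, 0.683, 0.001, 0.001]
ft_force: [0.8, 0.1, -1.1]
grip_width: 0.307
grasp_force: 0.0
```

>>> {"fn": "apply_moves", "kwargs": {"rows": [{"x": 35,"y": 0,"z": 0,"ax": 0,"ay": 0,"az": 0,"gripper": 1},{"x": 35,"y": 0,"z": 0,"ax": 0,"ay": 0,"az": 0,"gripper": 1},{"x": 0,"y": 0,"z": 0,"ax": 0,"ay": 0,"az": 0,"gripper": 1}]}}

```text
clock: 9.88
position: [0.4993, -0.013, 0.1342]
ee_rot: [0.727, 0.686, 0.001, -0.001]
ft_force: [0.1, 0.6, 0.5]
grip_width: -0.006
grasp_force: 0.0
```

Run:
```python
from workcell import *
from h import *
t=camera("top"); s=camera("side")
o=get_obs(); p=o["position"]; print(o["clock"],p,r(p)); 
for c in(t,s): print([(a,b,r(q)) for a,b,q in red(c,.022)])
im=np.vstack([cv2.resize(t["color"][195:305,285:485],(550,302),interpolation=cv2.INTER_CUBIC),cv2.resize(s["color"][225:300,250:390],(550,295),interpolation=cv2.INTER_CUBIC)])
cv2.imwrite("pics/d.png",im[:,:,::-1])
```

```text
9.9833 [ 0.49891319 -0.01902689  0.13428355] [[-0.2915  0.001 ]]
[(array([334.75384615, 235.29615385]), np.int32(260), array([[-0.1478,  0.0456]])), (array([537.79279279, 250.18018018]), np.int32(111), array([[0.2478, 0.0058]])), (array([576.14516129, 273.55913978]), np.int32(186), array([[ 0.3178, -0.0425]])), (array([336.16814159, 282.1460177 ]), np.int32(226), array([[-0.1482, -0.047 ]]))]
[(array([574.25287356, 193.72413793]), np.int32(87), array([[-0.4011,  0.601 ]]))]
```

View pics/d.png

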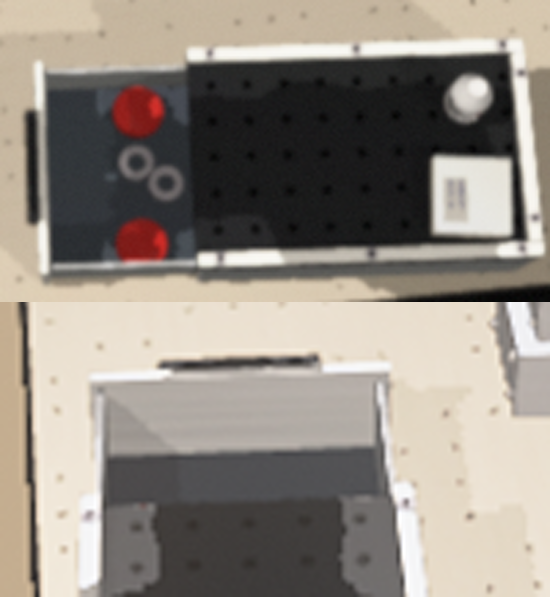

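All four parts lie flat in the drawer: caps at (138,110) and (142,240), collars at (135,160) and (166,182) in the upper picture. Now I lower in front of the pull and push the drawer shut.

>>> {"fn": "apply_moves", "kwargs": {"rows": [{"x": 0,"y": 0,"z": 20,"ax": 0,"ay": 0,"az": 0,"gripper": 1},{"x": 0,"y": 0,"z": 30,"ax": 0,"ay": 0,"az": 0,"gripper": 1},{"x": 0,"y": 0,"z": 25,"ax": 0,"ay": 0,"az": 0,"gripper": 1},{"x": 0,"y": 0,"z": 8,"ax": 0,"ay": 0,"az": 0,"gripper": 1},{"x": -15,"y": 0,"z": 0,"ax": 0,"ay": 0,"az": 0,"gripper": 1}]}}

```text
clock: 10.4
position: [0.4967, -0.0345, 0.0495]
ee_rot: [0.73, 0.684, -0.002, -0.001]
ft_force: [0.6, -0.8, 0.4]
grip_width: -0.003
grasp_force: 0.0
```

>>> {"fn": "apply_moves", "kwargs": {"rows": [{"x": -15,"y": 0,"z": 0,"ax": 0,"ay": 0,"az": 0,"gripper": 1},{"x": -10,"y": 0,"z": 0,"ax": 0,"ay": 0,"az": 0,"gripper": 1},{"x": -6,"y": 0,"z": 0,"ax": 0,"ay": 0,"az": 0,"gripper": 1},{"x": -6,"y": 0,"z": 0,"ax": 0,"ay": 0,"az": 0,"gripper": 1},{"x": -6,"y": 0,"z": 0,"ax": 0,"ay": 0,"az": 0,"gripper": 1}]}}

```text
clock: 10.82
position: [0.4954, -0.0782, 0.0517]
ee_rot: [0.73, 0.683, 0.001, -0.0]
ft_force: [0.5, 2.5, 1.1]
grip_width: -0.001
grasp_force: 0.9
```

>>> {"fn": "apply_moves", "kwargs": {"rows": [{"x": -6,"y": 0,"z": 0,"ax": 0,"ay": 0,"az": 0,"gripper": 1},{"x": -6,"y": 0,"z": 0,"ax": 0,"ay": 0,"az": 0,"gripper": 1},{"x": -6,"y": 0,"z": 0,"ax": 0,"ay": 0,"az": 0,"gripper": 1},{"x": -6,"y": 0,"z": 0,"ax": 0,"ay": 0,"az": 0,"gripper": 1},{"x": -6,"y": 0,"z": 0,"ax": 0,"ay": 0,"az": 0,"gripper": 1}]}}

```text
clock: 11.23
position: [0.4932, -0.1085, 0.0513]
ee_rot: [0.73, 0.684, 0.0, 0.0]
ft_force: [1.1, 2.2, 0.4]
grip_width: -0.003
grasp_force: 0.9
```

>>> {"fn": "apply_moves", "kwargs": {"rows": [{"x": -6,"y": 0,"z": 0,"ax": 0,"ay": 0,"az": 0,"gripper": 1},{"x": -6,"y": 0,"z": 0,"ax": 0,"ay": 0,"az": 0,"gripper": 1},{"x": -6,"y": 0,"z": 0,"ax": 0,"ay": 0,"az": 0,"gripper": 1},{"x": -6,"y": 0,"z": 0,"ax": 0,"ay": 0,"az": 0,"gripper": 1},{"x": -6,"y": 0,"z": 0,"ax": 0,"ay": 0,"az": 0,"gripper": 1}]}}

```text
clock: 11.65
position: [0.491, -0.1386, 0.0512]
ee_rot: [0.73, 0.683, -0.0, -0.0]
ft_force: [2.3, 1.7, -0.1]
grip_width: -0.003
grasp_force: 0.9
```

Run:
```python
from workcell import *
from h import *
o=get_obs(); p=o["position"]; print(o["clock"],p,r(p),o["ft_force"])
```

```text
11.65 [ 0.49098558 -0.13861705  0.05124011] [[-0.1716  0.0009]] [ 2.30107062  1.65496618 -0.14304834]
```

Pushing at about 2 N, with about 31 mm to go.

>>> {"fn": "apply_moves", "kwargs": {"rows": [{"x": -6,"y": 0,"z": 0,"ax": 0,"ay": 0,"az": 0,"gripper": 1},{"x": -6,"y": 0,"z": 0,"ax": 0,"ay": 0,"az": 0,"gripper": 1},{"x": -6,"y": 0,"z": 0,"ax": 0,"ay": 0,"az": 0,"gripper": 1},{"x": -5,"y": 0,"z": 0,"ax": 0,"ay": 0,"az": 0,"gripper": 1},{"x": -3,"y": 0,"z": 0,"ax": 0,"ay": 0,"az": 0,"gripper": 1}]}}

```text
clock: 12.07
position: [0.4891, -0.1649, 0.0512]
ee_rot: [0.73, 0.683, -0.0, -0.0]
ft_force: [0.9, 2.0, 0.5]
grip_width: -0.002
grasp_force: 0.8
```

>>> {"fn": "apply_moves", "kwargs": {"rows": [{"x": -2,"y": 0,"z": 0,"ax": 0,"ay": 0,"az": 0,"gripper": 1},{"x": -1,"y": 0,"z": 0,"ax": 0,"ay": 0,"az": 0,"gripper": 1},{"x": -1,"y": 0,"z": 0,"ax": 0,"ay": 0,"az": 0,"gripper": 1}]}}

```text
clock: 12.32
position: [0.489, -0.168, 0.0512]
ee_rot: [0.73, 0.683, -0.0, -0.0]
ft_force: [0.2, 2.4, 1.3]
grip_width: 0.002
grasp_force: 0.8
```

>>> {"fn": "apply_moves", "kwargs": {"rows": [{"x": -1,"y": 0,"z": 0,"ax": 0,"ay": 0,"az": 0,"gripper": 1},{"x": -1,"y": 0,"z": 0,"ax": 0,"ay": 0,"az": 0,"gripper": 1},{"x": 0,"y": 0,"z": 0,"ax": 0,"ay": 0,"az": 0,"gripper": 1}]}}

```text
clock: 12.57
position: [0.4889, -0.1696, 0.0512]
ee_rot: [0.73, 0.684, 0.0, -0.0]
ft_force: [0.1, 2.4, 2.2]
grip_width: -0.004
grasp_force: 1.6
```

>>> {"fn": "apply_moves", "kwargs": {"rows": [{"x": -1,"y": 0,"z": 0,"ax": 0,"ay": 0,"az": 0,"gripper": 1},{"x": 0,"y": 0,"z": 0,"ax": 0,"ay": 0,"az": 0,"gripper": 1},{"x": 0,"y": 0,"z": 0,"ax": 0,"ay": 0,"az": 0,"gripper": 1}]}}

```text
clock: 12.82
position: [0.4889, -0.1697, 0.0512]
ee_rot: [0.73, 0.684, 0.0, -0.001]
ft_force: [-1.2, 6.5, 2.3]
grip_width: 0.002
grasp_force: 3.3
```

>>> {"fn": "apply_moves", "kwargs": {"rows": [{"x": -2,"y": 0,"z": 0,"ax": 0,"ay": 0,"az": 0,"gripper": 1},{"x": 0,"y": 0,"z": 0,"ax": 0,"ay": 0,"az": 0,"gripper": 1},{"x": 0,"y": 0,"z": 0,"ax": 0,"ay": 0,"az": 0,"gripper": 1}]}}

```text
clock: 13.07
position: [0.4889, -0.1698, 0.0511]
ee_rot: [0.729, 0.684, 0.001, -0.002]
ft_force: [-2.1, 12.6, 6.9]
grip_width: 0.004
grasp_force: 6.9
```

>>> {"fn": "apply_moves", "kwargs": {"rows": [{"x": 5,"y": 0,"z": 0,"ax": 0,"ay": 0,"az": 0,"gripper": 1},{"x": 15,"y": 0,"z": 0,"ax": 0,"ay": 0,"az": 0,"gripper": 1},{"x": 30,"y": 0,"z": 0,"ax": 0,"ay": 0,"az": 0,"gripper": 1},{"x": 30,"y": 0,"z": -20,"ax": 0,"ay": 0,"az": 0,"gripper": 1},{"x": 30,"y": 0,"z": -30,"ax": 0,"ay": 0,"az": 0,"gripper": 1}]}}

```text
clock: 13.48
position: [0.4941, -0.0632, 0.0994]
ee_rot: [0.73, 0.683, -0.002, -0.001]
ft_force: [1.1, 0.7, 1.5]
grip_width: 0.0
grasp_force: 0.0
```

>>> {"fn": "apply_moves", "kwargs": {"rows": [{"x": 30,"y": 0,"z": -30,"ax": 0,"ay": 0,"az": 0,"gripper": 1},{"x": 10,"y": 0,"z": -10,"ax": 0,"ay": 0,"az": 0,"gripper": 1},{"x": 0,"y": 0,"z": 0,"ax": 0,"ay": 0,"az": 0,"gripper": 1},{"x": 0,"y": 0,"z": 0,"ax": 0,"ay": 0,"az": 0,"gripper": 1}]}}

```text
clock: 13.82
position: [0.4988, -0.0243, 0.1403]
ee_rot: [0.73, 0.684, 0.0, 0.0]
ft_force: [0.6, -0.2, -0.5]
grip_width: -0.001
grasp_force: 0.0
```

Run:
```python
from workcell import *
from h import *
t=camera("top"); s=camera("side")
im=np.vstack([cv2.resize(t["color"][195:305,285:485],(550,302),interpolation=cv2.INTER_CUBIC),cv2.resize(s["color"][225:300,250:390],(550,295),interpolation=cv2.INTER_CUBIC)])
cv2.imwrite("pics/e.png",im[:,:,::-1])
```

```text
(no output)
```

View pics/e.png

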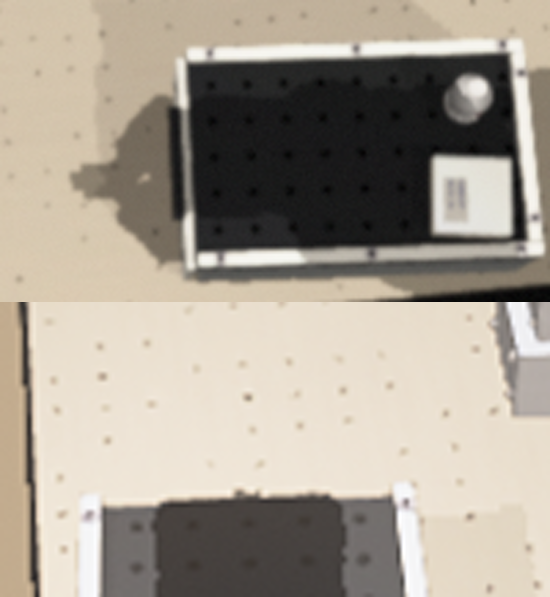

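The drawer is shut, with its front panel flush at x≈185. The box (472,195) and objective (468,97) have not moved, and the arm is clear.

```bash
python3 -c "
from workcell import *
print(hand_in())"
```

```text
the job is handed in; nothing more can be done
None
```

Both caps and both collars were swept into the drawer and the drawer was pushed fully shut. The sample box and objective look unmoved, the arm never came near the mirror mount, and the job was handed in at about 14 s; no verdict came back.

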